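# Sweep the carving offcuts into the scrap tray

## Robot

A 6-joint arm with a two-finger parallel gripper is mounted at the origin on the work surface. World frame = base frame: x ahead of the robot, y to its left, z up, the work surface at z = 0. Lengths are in mm, angles in rad, forces in N, time in s.
With the tool pointing down it reaches from about 350 to 875 mm from the base axis. Payload 4.2 kg.
Tool frame: the origin (TCP) lies at the very end of the fingers, on their centre line; the grasp point (between the pads) lies 19 mm behind it (pinch_z is the distance from the TCP to the grasp point, in mm); z points along the fingers, y is the line along which they close (so a half turn about z gives the same grasp; the last joint's range is limited). The gripper opens to 85 mm and grips with 20 to 120 N. Pads are 22 mm wide; open, the fingers measure 114 mm over their backs; the gripper's body (76 mm by 85 mm) begins 54 mm behind the grasp point. The pads swing forward as they close: fully open they stand 13 mm farther back than shut.
Start: joints at [1.492, 0.385, 0.008, 0, -1.194, -0.259], TCP at [207.1, 589.668, 207.712] pointing down, gripper open.
Joint ranges: [-3.14, 3.14], [-1.21, 2.06], [-1.07, 1.41], [-3.16, 2.05], [-2.99, -0.16], [-3.1, 3.1]. Speed limits (rad/s): [2.79, 2.79, 3.14, 3.14, 3.14, 3.14].

## Interface

Orientations are given as a unit quaternion [x, y, z, w].
In Python, from bench import * gives the robot as it stands.
- The arm moves only by the tool arm_command, never from a script. Its argument "steps" is one flat list of numbers, 4 for each row, row after row: the shift along the tool's x, y, z in m, then the turn about the tool's z in rad. In form: [tx, ty, tz, roll, tx, ty, tz, roll, ...]. A call has 1 to 20 rows; each row shifts and turns the commanded pose from where the row before left it, along the tool's axes as they then stand; what a row does not reach is not made up. A row lasts 1/8 s, in which the tool goes at most 62.5 mm and 10.7 degrees, less where a joint would pass 70% of its speed; a pose out of reach is approached as far as the arm can. A call with a gripper value outside its range is refused whole. "grip" is the finger opening in m, from 0 to 0.0854, set as the call begins (left out, the last holds). The fingers move at their own pace and stop on an object; the grip force is fixed at half the most. Time passes only in rows, so rows that do not move let the fingers close. It gives the time, the measured TCP pose, the force, the opening and the grip force at its end, in the units of the state.
- read_state(): the state, without advancing time (a new reading comes with each control period).
- get_image(name): name is "scene" or "top"; returns the picture (420x560x3 uint8, red, green, blue); there is no depth.
- get_calibration(name): a dict with "camera_matrix" (3x3 intrinsics, pixels), "cam_to_world" (4x4, takes a point from camera to world coordinates). Camera axes: x right, y down, z forward; pixel columns grow to the right and rows downward; lengths in mm; the calibration is good to about 2 mm. A picture is of the moment at which its call begins. get_calibration takes no time and is no camera call.
- job_done(): hands the job in; it is judged then, once.
The state is a dict: "clock": time; "joints": joint angles; "joint_vel": joint speeds; "joint_efforts": joint torques, N m; "position": TCP position; "ee_rot": TCP orientation; "contact_force": force on the tool from outside, world axes, zero at the start; "wrist_torque": the same for the moment, N m; "gripper_width": finger opening in mm; "grasp_force": force on a finger pad.
Only numpy, scipy, OpenCV 4.12 (cv2) and the standard library are available. Lean on these libraries where they do the work, as an engineer would, in place of code of your own. Each camera call takes 0.05 s, during which the arm holds its last target. There are 200 camera calls.

## Task

Clear the carving board: with the closed fingers, sweep the three dark wooden offcuts along the board and over its edge so that all three end up in the orange scrap tray beside it; push them only, do not pick them up. Leave the red finial standing and the chisel lying where they are.

Things in the scene. Friction and masses are not known exactly. Their poses are not given: they have to be found in the camera images.
- carving_board: fixed plywood board, 300 (x) by 260 (y) by 40 mm thick; origin: centre of underside, x away from the robot, turned up to 0.2 rad. Stop rail 20 wide, 12 high along the far edge (centre x +138 mm); side edges y = +-130 mm open. Offcuts and finial each have their own lane (board x near -78, -24, 30 or 84, within 5 mm; |y| < 60 mm), so the way along board y to either side is free
- scrap_tray: fixed orange plastic tray, empty, open on top, 260 (x) by 130 (y) by 32 mm high outside, walls and floor about 4 mm. Origin: centre of its underside; axes parallel to the board's. It stands against the left (+y) or right (-y) side edge of the board, 2 mm gap, rim 8 mm below the board's top, so what is pushed over that edge falls in
- tool_tray: fixed grey plastic tray of the same size against the other side edge of the board, holding three fixed carving tools (up to 26 mm high); no offcut belongs in it. Origin: centre of its underside
- offcut_block: dark walnut offcut, loose, about 25 g, lying on the carving board and turned any way; plain block 36 mm (x) by 30 mm (y) by 20 mm high. Origin: centre of its underside
- offcut_step: dark walnut offcut, loose, about 25 g, lying on the carving board and turned any way; stepped, 40 mm (x) by 30 mm (y), 20 mm high over its -x half and 10 mm over its +x half. Origin: centre of its underside
- offcut_corner: dark walnut offcut, loose, about 25 g, lying on the carving board and turned any way; L-shaped, 40 mm (x) by 34 mm (y) with one corner missing (at +x, +y), 18 mm high. Origin: near the centre of its underside
- offcut_block_center (a point): the middle of that offcut, 10 mm above the centre of its underside
- offcut_step_center (a point): the middle of that offcut, 10 mm above the centre of its underside
- offcut_corner_center (a point): the middle of that offcut, 10 mm above the centre of its underside
- finial: red lacquered turned wooden finial, loose, 32 mm diameter at the foot, 58 mm high, standing upright on the carving board among the offcuts. Origin: centre of its underside. Must stay
- chisel: wood chisel, loose, lying on the carving board along its near edge (board x about -128 mm), about 213 mm long, 24 mm wide and high at its pale wooden handle, steel blade. Origin: under the middle, where the handle ends; its x points to the blade tip. Must stay

How it is judged (in metres and radians):
At the end, for the whole second after the job is handed in: All three offcuts lie at rest inside the orange scrap tray (their middles between its walls and no more than 34 mm above its underside); the finial stands upright within 12 mm of its place and the chisel lies within 15 mm of its place (x of offcut_block_center in the frame of scrap_tray between -0.126 and 0.126 m and y of offcut_block_center in the frame of scrap_tray between -0.061 and 0.061 m and z of each of offcut_block_center, offcut_step_center, offcut_corner_center in the frame of scrap_tray below 0.034 m and linear speed of each of offcut_block, offcut_step, offcut_corner below 0.03 m/s and x of offcut_step_center in the frame of scrap_tray between -0.126 and 0.126 m and y of offcut_step_center in the frame of scrap_tray between -0.061 and 0.061 m and x of offcut_corner_center in the frame of scrap_tray between -0.126 and 0.126 m and y of offcut_corner_center in the frame of scrap_tray between -0.061 and 0.061 m and distance of finial from where it was at the start of the episode below 0.012 m and angle between finial's own z axis and vertical below 0.2 rad and distance of chisel from where it was at the start of the episode below 0.015 m); the robot touches nothing.
It fails at once if an offcut is lifted: its middle comes more than 30 mm above the board's top (z of any of offcut_block_center, offcut_step_center, offcut_corner_center in the frame of carving_board above 0.07 m).
It fails at once if the finial is pushed more than 12 mm, tipped or lifted (distance of finial from where it was at the start of the episode above 0.012 m or angle between finial's own z axis and vertical above 0.35 rad).
It fails at once if the chisel is moved more than 15 mm (distance of chisel from where it was at the start of the episode above 0.015 m).
It also fails if it takes over 64 s, if anything falls off the work surface, if the arm or the gripper's body presses on something with over 40 N, if the wrist force passes 120 N, or if a joint passes its speed limit or range.

## Working session

There is one attempt and no reset: what is moved stays moved. The work goes in short steps, Python scripts to look and compute and a tool call to move; the robot and the scene stay as the last step left them, time stands still between calls to the robot, and variables do not carry over. Pictures are saved under pics/ and viewed, at most 12 in all, crops included, and the job is handed in when it is done.

Besides the shell and the picture viewer there is one more tool, called after "Emit:" as name(argument=value, ...) on one line, values as JSON. arm_command: Moves the arm, as the interface text tells. Its arguments: {"type":"object","properties":{"steps":{"type":"array","items":{"type":"number"}},"grip":{"type":"number"}},"required":["steps"]}

```bash
mkdir -p pics
python3 - <<'E'
from bench import *
import cv2
for n in ("top","scene"):
    cv2.imwrite(f"pics/{n}0.png",cv2.resize(get_image(n)[:,:,::-1],(800,600),interpolation=cv2.INTER_CUBIC))
    c=get_calibration(n);print(n,c["camera_matrix"],c["cam_to_world"])
s=read_state();print(s)
E
```

```text
top [[384.82349795   0.         278.89341654]
 [  0.         384.82349795 208.55607875]
 [  0.           0.           1.        ]] [[ 2.22238546e-02 -9.98202380e-01  5.56606656e-02  5.05458774e+02]
 [-9.99679100e-01 -2.28647556e-02 -1.09041174e-02  1.18832907e+01]
 [ 1.21571835e-02 -5.54004726e-02 -9.98390200e-01  7.36923287e+02]
 [ 0.00000000e+00  0.00000000e+00  0.00000000e+00  1.00000000e+00]]
scene [[498.44602734   0.         278.90447927]
 [  0.         498.44602734 204.6192259 ]
 [  0.           0.           1.        ]] [[ 8.53000194e-01  3.77695235e-01 -3.60190197e-01  8.98834721e+02]
 [ 5.21526297e-01 -6.43322285e-01  5.60487966e-01 -5.10454051e+02]
 [-2.00247461e-02 -6.65945003e-01 -7.45732031e-01  7.66885957e+02]
 [ 0.00000000e+00  0.00000000e+00  0.00000000e+00  1.00000000e+00]]
{'clock': 0.1, 'joints': array([ 1.49161229e+00,  3.85471706e-01,  6.77630177e-03, -4.04694973e-04,
       -1.19404155e+00, -2.58600998e-01]), 'joint_vel': array([-0.00092637, -0.00134604,  0.00322205,  0.00097767,  0.00019641,
       -0.00123691]), 'joint_efforts': array([ 2.75058292e-04, -3.93318486e+01,  1.88929564e+01,  4.19791594e+00,
       -2.60427914e-03,  4.28956795e-06]), 'position': array([206.9296213 , 589.14502206, 206.74574477]), 'ee_rot': array([ 9.85758500e-01, -1.68164211e-01, -1.00398194e-04,  9.83262558e-04]), 'contact_force': array([ 0.29293389,  0.41606432, -0.22529881]), 'wrist_torque': array([ 0.02881442, -0.06360456,  0.03215008]), 'grasp_force': 0.0, 'gripper_width': 85.61593033788502}
```

View pics/top0.png

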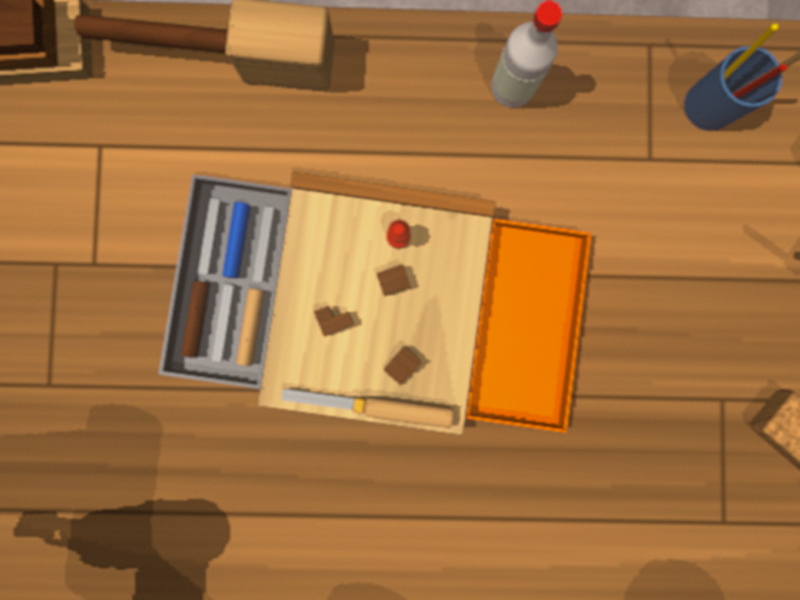

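View pics/scene0.png

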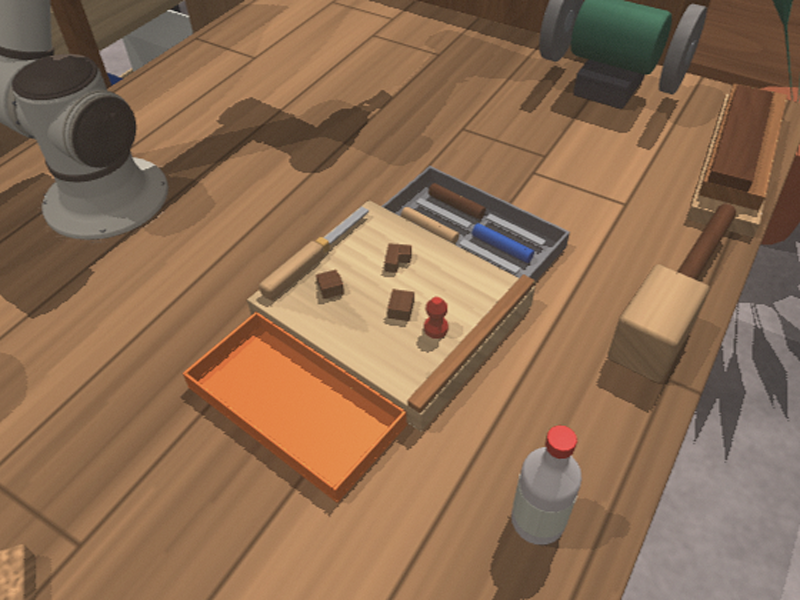

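The top view shows the scrap tray on the right (-y). The offcuts are at about (395,280), (335,320) and (405,365), the finial foot near (400,240), and the chisel runs from (283,394) to (455,415). The scene view agrees.

```bash
cat > h.py <<'E'
from bench import *
import numpy as np
def px(p,z,n="top",s=0.7):
    c=get_calibration(n);T=np.array(c["cam_to_world"]);K=np.array(c["camera_matrix"])
    d=T[:3,:3]@np.linalg.solve(K,[p[0]*s,p[1]*s,1]);o=T[:3,3]
    return (o+d*(z-o[2])/d[2])[:2]
E
python3 - <<'E'
from h import *
C=np.array([px(p,40) for p in [(260,405),(463,433)]]+[px(p,52) for p in [(494,204),(292,170)]])
print(C.round(1))
d=(C[0]-C[1]); d2=C[3]-C[2]
a=np.arctan2(-d[0],d[1]);a2=np.arctan2(-d2[0],d2[1]);e=C[2]-C[1];a3=np.arctan2(e[1],e[0]);print(a,a2,a3,np.linalg.norm(d),np.linalg.norm(e))
a=(a+a2+2*a3)/4
c=C.mean(0);R=np.array([[np.cos(a),-np.sin(a)],[np.sin(a),np.cos(a)]]);print("c",c,a)
for n,p,z in [("block?",(393,280),58),("corner",(334,320),58),("near",(403,365),58),("finfoot",(399,243),42),("finial head",(399,227),95),("ch tip",(283,394),44),("ch end",(455,414),55),("ch top",(365,398),60)]:
    w=px(p,z);print(n,w.round(1),(R.T@(w-c)).round(1))
E
```

```text
[[ 406.1  174.6]
 [ 376.5  -80.5]
 [ 665.2 -113.6]
 [ 702.1  142.2]]
-0.1153822325404401 -0.14355084741129545 -0.11421474162522284 256.81408970219513 290.53316156604325
c [537.47463006  30.67185862] -0.1218406408005453
block? [565.4  11.7] [ 30.  -15.5]
corner [514.3  83.2] [-29.4  49.4]
near [460.9  -3. ] [-71.9 -42.7]
finfoot [614.3   5.1] [ 79.3 -16. ]
finial head [624.9   6. ] [ 89.8 -13.8]
ch tip [420.8 145.6] [-129.7   99.9]
ch end [402.2 -68.3] [-122.3 -114.7]
ch top [420.   42.5] [-118.    -2.5]
```

Run:
```python
from h import *
import cv2
im=get_image("top")[:,:,::-1]
x0,y0=180,115
cv2.imwrite("pics/crop.png",cv2.resize(im[y0:y0+195,x0:x0+180],None,fx=3,fy=3,interpolation=cv2.INTER_CUBIC))
a=-.122;c=np.array([537.5,30.7]);R=np.array([[np.cos(a),-np.sin(a)],[np.sin(a),np.cos(a)]])
w=read_state()["position"];print(w,R.T@(w[:2]-c))
```

```text
[206.98402875 589.23836833 206.86849558] [-396.03209062  514.16388375]
```

View pics/crop.png

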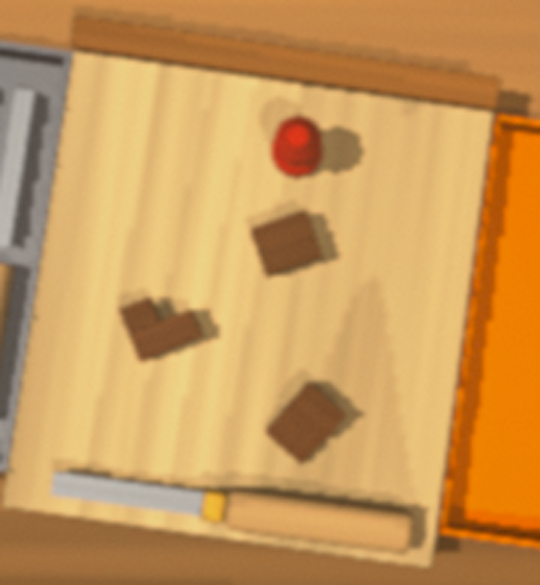

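The crop shows offcut tops centred at (287,243), (162,330) and (307,421). The finial is at (298,148), with its foot near y=160. The chisel is along the near edge.

Run:
```python
from h import *
f=lambda p,z:px((180+p[0]/3,115+p[1]/3),z,s=1)
C=np.array([f((5,505),40),f((432,566),40),f((497,110),40),f((72,50),40)])
print(C.round(1))
a=-.122;c=np.array([537.5,30.7]);R=np.array([[np.cos(a),-np.sin(a)],[np.sin(a),np.cos(a)]])
print(((C-c)@R).round(1))
for p,z in [((287,243),59),((162,330),57),((307,421),59),((298,162),42),((298,130),95),((318,543),50),((318,495),50)]: print((R.T@(f(p,z)-c)).round(1))
```

```text
[[ 406.4  175.2]
 [ 375.5  -80.3]
 [ 651.5 -115.8]
 [ 682.1  144.4]]
[[-147.7  127.5]
 [-147.3 -129.9]
 [ 131.  -131.5]
 [ 129.6  130.5]]
[ 30.1 -16.5]
[-31.1  48.8]
[-71.5 -43.1]
[ 81.3 -15.8]
[ 90.7 -13.7]
[-141.8  -60. ]
[-114.1  -56. ]
```

Emit:
arm_command(steps=[0,0,0,0.17,0,0,0,0.17,0,0,0,0.17,0,0,0,0.17,0,0,0,0.17,0,0,0,0.17,0,0,0,0.17,0,0,0,0.165,0.033,-0.0305,0,0,0.033,-0.0305,0,0,0.033,-0.0305,0,0,0.033,-0.0305,0,0,0.033,-0.0305,0,0,0.033,-0.0305,0,0,0.033,-0.0305,0,0,0.033,-0.0305,0,0,0.033,-0.0305,0,0,0.033,-0.0305,0,0,0.033,-0.0305,0,0,0.033,-0.0305,0,0], grip=0)

```text
clock: 2.65
position: [522.7, 150.7, 207.5]
ee_rot: [-0.663, 0.749, 0.0, -0.0]
contact_force: [-0.1, -0.1, 0.3]
gripper_width: -0.3
grasp_force: 0.0
```

```bash
cat >> h.py <<'E'
a=-.122;c=np.array([537.5,30.7]);R=np.array([[np.cos(a),-np.sin(a)],[np.sin(a),np.cos(a)]])
def st():
    s=read_state();w=s["position"];q=s["ee_rot"]
    print(s["clock"],"board",(R.T@(w[:2]-c)).round(1),"z",w[2].round(1),"toolx",2*np.arctan2(q[1],q[0]),"F",s["contact_force"].round(1),s["gripper_width"])
E
python3 -c "from h import *;st()"
```

```text
2.65 board [-29.3 117.4] z 207.5 toolx 4.590402894533758 F [-0.1 -0.1  0.3] -0.29760396960727087
```

Emit:
arm_command(steps=[0,0,0.035,0,0,0,0.035,0,0,0,0.035,0,0,0,0.035,0,0,0,0.015,0,0,0,0.0075,0,0,0,0,0,0.014,0,0,0,0.014,0,0,0,0.014,0,0,0,0.014,0,0,0,0.014,0,0,0,0.014,0,0,0,0.014,0,0,0])

```text
clock: 4.4
position: [510.2, 53.8, 45.2]
ee_rot: [-0.663, 0.749, -0.0, -0.0]
contact_force: [-0.8, 0.2, 0.3]
gripper_width: -0.3
grasp_force: 0.0
```

Run:
```python
from h import *
import cv2
st()
cv2.imwrite("pics/p1.png",cv2.resize(get_image("scene")[100:310,150:430,::-1],(800,600)))
```

```text
4.4 board [-30.   19.6] z 45.2 toolx 4.590321181581925 F [-0.8  0.2  0.3] -0.2672183064446193
```

View pics/p1.png

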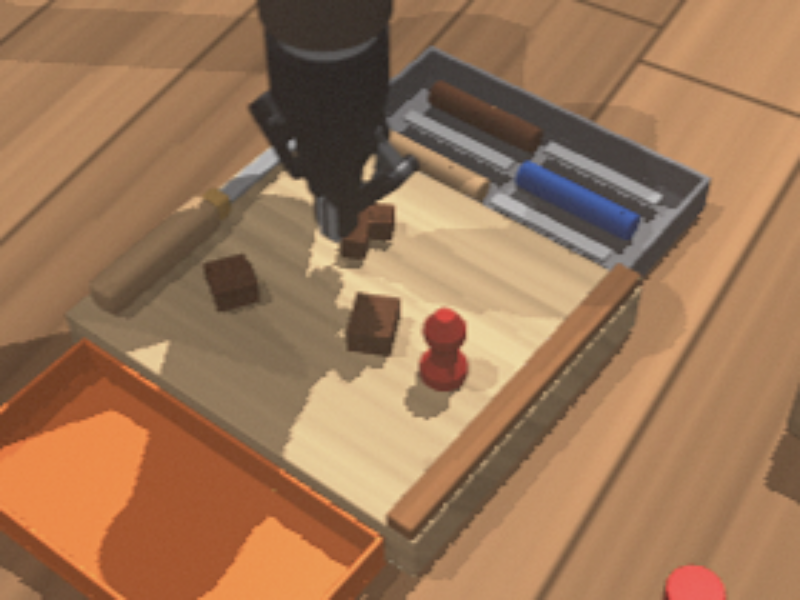

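The view shows the L-offcut at (368,230), apparently where it started, with the fingertips at (333,230). I'll check this by projection.

Run:
```python
from h import *
import cv2
def pr(w,n):
    k=get_calibration(n);T=np.linalg.inv(k["cam_to_world"]);p=k["camera_matrix"]@(T[:3,:3]@np.array(w)+T[:3,3]);return p[:2]/p[2]
for w in [(510.2,53.8,45),(513,83,50)]+[tuple(c+R@np.array(b))+(40,) for b in [(-31,49),(30,-16),(-72,-43),(-150,-130)]]:
    p=pr(w,"scene");print(np.round(w),((p-[150,100])*2.857).round())
for p in [(368,228),(374,325),(232,282)]:
    print(R.T@(px((150+p[0]/2.857,100+p[1]/2.857),52,"scene",1)-c))
```

```text
[510.  54.  45.] [336. 257.]
[513  83  50] [361. 228.]
[513.  83.  40.] [361. 238.]
[565.  11.  40.] [371. 333.]
[461.  -3.  40.] [231. 288.]
[373. -80.  40.] [ 61. 311.]
[-25.38754805  50.46696001]
[ 33.80866151 -17.72201727]
[-67.08424198 -46.25712906]
```

Run:
```python
from h import *
import cv2
st()
a_=get_image("scene")[130:220,230:320,::-1]; b=get_image("top")[165:255,220:310,::-1]
cv2.imwrite("pics/p2.png",cv2.resize(np.hstack([a_,b]),(800,400),interpolation=cv2.INTER_CUBIC))
```

```text
4.45 board [-30.6  18.4] z 45.1 toolx 4.588952274919465 F [-0.6 -1.8  0.1] 0.2446072916693667
```

View pics/p2.png

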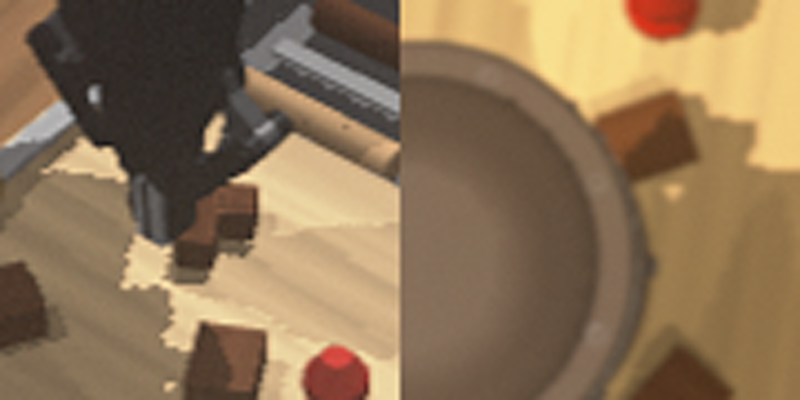

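Run:
```python
from h import *
for z in (45,55,65,75): print(z,(R.T@(px((264,184),z,"scene",1)-c)).round(1), (R.T@(px((268,184.5),z,"scene",1)-c)).round(1))
for z in (200,250,300,350): print(z,(R.T@(px((227,222),z,"top",1)-c)).round(1))
```

```text
45 [-46.2  28.4] [-38.9  32.2]
55 [-39.7  21.1] [-32.5  24.9]
65 [-33.1  13.9] [-26.   17.6]
75 [-26.6   6.7] [-19.6  10.3]
200 [-28.1  44.1]
250 [-28.2  37.9]
300 [-28.3  31.7]
350 [-28.5  25.4]
```

The fingertips end about 18 mm above the reported TCP and passed over the offcut, which hasn't moved. I'll go back behind it and lower until I feel the board.

Emit:
arm_command(steps=[0,0,-0.015,0,-0.03,0,0,0,-0.03,0,0,0,-0.03,0,0,0,0,0,0.015,0,0,0,0.004,0,0,0,0.004,0,0,0,0,0])

```text
clock: 5.55
position: [521.0, 143.4, 37.0]
ee_rot: [-0.662, 0.749, 0.0, -0.0]
contact_force: [-0.6, 0.1, -0.6]
gripper_width: -0.0
grasp_force: 0.0
```

Emit:
arm_command(steps=[0,0,0.002,0,0,0,0.002,0,0,0,0,0])

```text
clock: 5.92
position: [521.1, 144.0, 33.1]
ee_rot: [-0.663, 0.749, 0.0, -0.0]
contact_force: [0.2, 0.6, 0.5]
gripper_width: -0.4
grasp_force: 0.0
```

Run:
```python
from h import *
import cv2
st()
a_=get_image("scene")[100:190,220:340,::-1]
cv2.imwrite("pics/p3.png",cv2.resize(a_,(800,600),interpolation=cv2.INTER_CUBIC))
```

```text
5.925 board [-30.  110.5] z 33.1 toolx 4.590241747021851 F [0.2 0.6 0.5] -0.393319604851161
```

View pics/p3.png

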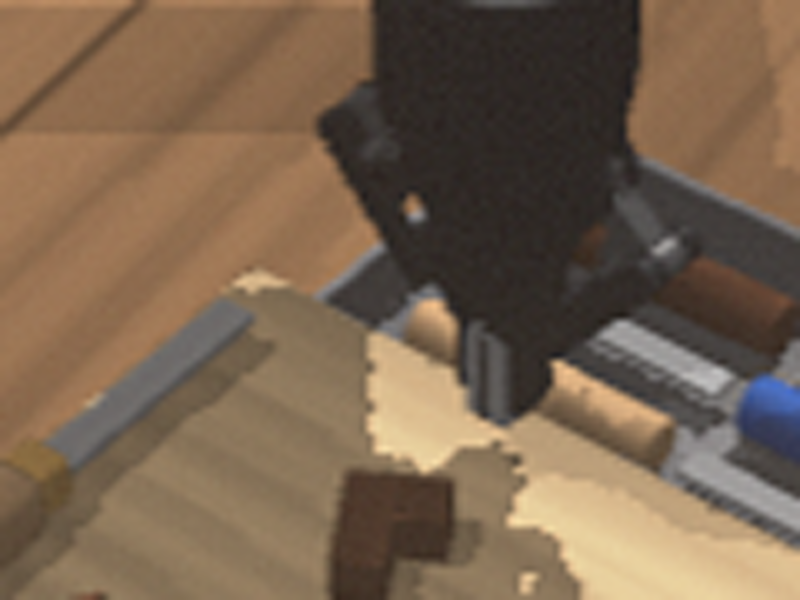

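The fingertips are still clear of the board, with their shadow at (490,450), and there's no contact force. Lowering further.

Emit:
arm_command(steps=[0,0,0.002,0,0,0,0.002,0,0,0,0,0])

```text
clock: 6.35
position: [521.0, 144.1, 28.9]
ee_rot: [-0.663, 0.749, 0.0, -0.0]
contact_force: [0.2, 0.0, 0.2]
gripper_width: -0.3
grasp_force: 0.0
```

Emit:
arm_command(steps=[0,0,0.0015,0,0,0,0.0015,0,0,0,0,0])

```text
clock: 6.72
position: [521.1, 144.1, 26.1]
ee_rot: [-0.663, 0.749, 0.0, -0.0]
contact_force: [0.1, -0.5, -0.1]
gripper_width: -0.0
grasp_force: 0.0
```

Emit:
arm_command(steps=[0,0,0.001,0,0,0,0,0])

```text
clock: 6.98
position: [521.2, 144.1, 25.2]
ee_rot: [-0.663, 0.749, 0.0, -0.0]
contact_force: [-0.1, -0.0, -0.0]
gripper_width: 0.0
grasp_force: 0.0
```

Emit:
arm_command(steps=[0,0,0.001,0,0,0,0,0])

```text
clock: 7.22
position: [521.1, 144.1, 24.1]
ee_rot: [-0.663, 0.749, 0.0, -0.0]
contact_force: [-0.1, 0.1, 0.4]
gripper_width: -0.1
grasp_force: 0.0
```

Emit:
arm_command(steps=[0,0,0.001,0,0,0,0,0])

```text
clock: 7.48
position: [521.1, 144.1, 23.1]
ee_rot: [-0.663, 0.749, 0.0, -0.0]
contact_force: [0.1, 0.4, 0.5]
gripper_width: -0.2
grasp_force: 0.0
```

Emit:
arm_command(steps=[0,0,-0.001,0,0.014,0,0,0,0.014,0,0,0,0.014,0,0,0,0.014,0,0,0,0.014,0,0,0,0.014,0,0,0,0.014,0,0,0,0.014,0,0,0])

```text
clock: 8.6
position: [507.6, 32.1, 24.3]
ee_rot: [-0.663, 0.749, -0.0, 0.0]
contact_force: [1.2, -0.3, 0.1]
gripper_width: -0.0
grasp_force: 0.1
```

Run:
```python
from h import *
import cv2
st()
cv2.imwrite("pics/p4.png",cv2.resize(get_image("scene")[100:310,150:430,::-1],(800,600)))
```

```text
8.6 board [-29.9  -2.2] z 24.3 toolx 4.590439500809728 F [ 1.2 -0.3  0.1] -0.034819351238429566
```

View pics/p4.png

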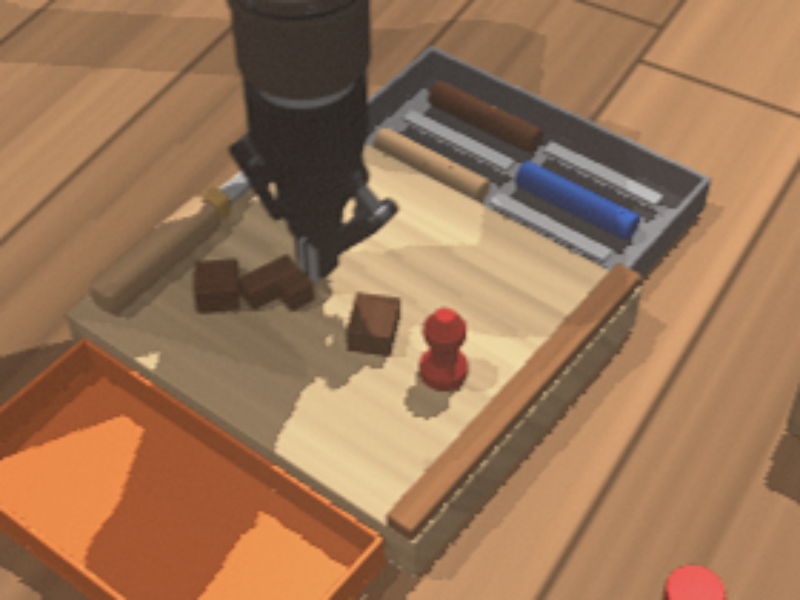

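The L-offcut moved to (277,282) and drifted towards the near one, now at (217,285). I'll locate both.

Run:
```python
from h import *
for p in [(277,275),(217,275),(258,270),(297,268),(312,300),(198,265),(238,263),(240,300),(198,300)]:
    print(p,(R.T@(px((150+p[0]/2.857,100+p[1]/2.857),58,"scene",1)-c)).round(1))
```

```text
(277, 275) [-42.9 -26.6]
(217, 275) [-75.4 -51.4]
(258, 270) [-56.3 -31. ]
(297, 268) [-36.3 -13.4]
(312, 300) [ -9.4 -29.6]
(198, 265) [-92.1 -52.4]
(238, 263) [-71.5 -34.4]
(240, 300) [-47.7 -58.9]
(198, 300) [-70.1 -76. ]
```

Emit:
arm_command(steps=[-0.014,0,0,0,0,0,-0.03,0,0,0.026,0,0,0,0.026,0,0,0,0,0.03,0,0,0,0,0,0.012,0,0,0,0.012,0,0,0,0.012,0,0,0,0.012,0,0,0,0.012,0,0,0,0.012,0,0,0])

```text
clock: 10.15
position: [449.0, -19.1, 24.4]
ee_rot: [-0.663, 0.749, -0.0, 0.0]
contact_force: [0.7, 0.6, 1.0]
gripper_width: -0.1
grasp_force: 0.7
```

Run:
```python
from h import *
import cv2
st()
cv2.imwrite("pics/p5.png",cv2.resize(get_image("scene")[100:310,150:430,::-1],(800,600)))
```

```text
10.15 board [-81.7 -60.2] z 24.4 toolx 4.590183684296716 F [0.7 0.6 1. ] -0.06971102864867379
```

View pics/p5.png

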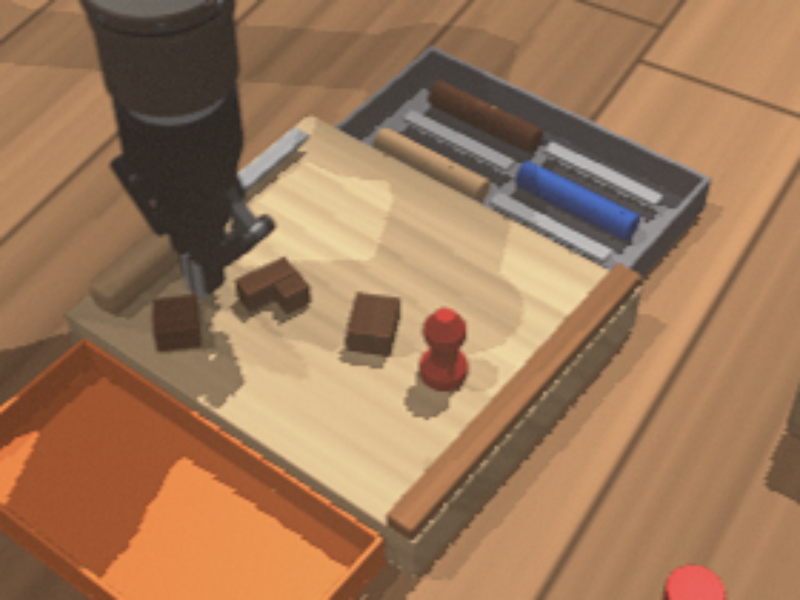

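The near offcut, now at (177,322), is sliding along its lane, and the L at (273,287) is untouched. Continuing over the edge, then moving behind the L.

Emit:
arm_command(steps=[0.012,0,0,0,0.012,0,0,0,0.012,0,0,0,0.012,0,0,0,0.012,0,0,0,0.012,0,0,0,0.012,0,0,0,0.008,0,0,0,0,0,0,0,0,0,-0.045,0,-0.04,-0.009,0,0,-0.04,-0.009,0,0,-0.04,-0.009,0,0,-0.044,-0.009,0,0,0,0,0.03,0,0,0,0.015,0,0,0,0,0])

```text
clock: 12.32
position: [492.5, 48.8, 23.2]
ee_rot: [-0.663, 0.749, 0.0, -0.001]
contact_force: [-0.4, -0.3, 0.3]
gripper_width: -0.1
grasp_force: 0.0
```

Emit:
arm_command(steps=[0.012,0,0,0,0.012,0,0,0,0.012,0,0,0,0.012,0,0,0,0.012,0,0,0,0.012,0,0,0])

```text
clock: 13.08
position: [484.5, -23.6, 24.3]
ee_rot: [-0.663, 0.749, -0.0, 0.0]
contact_force: [-0.5, 0.3, 0.0]
gripper_width: -0.2
grasp_force: 0.1
```

Run:
```python
from h import *
import cv2
st()
cv2.imwrite("pics/p6.png",cv2.resize(get_image("scene")[100:345,110:430,::-1],(800,600)))
```

```text
13.075 board [-46.  -60.3] z 24.3 toolx 4.590166457028118 F [-0.5  0.3  0. ] -0.2380289444334461
```

View pics/p6.png

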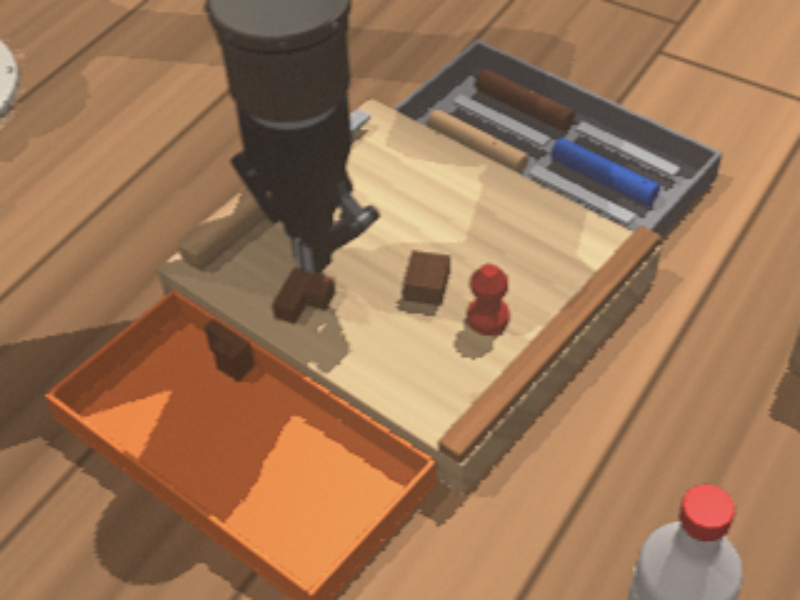

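The near offcut is in the tray at (230,350), and the L at (303,293) is centred on the fingers. I'll finish the L, then turn 90° for the last lane so the knuckles keep clear of the finial.

Emit:
arm_command(steps=[0.012,0,0,0,0.012,0,0,0,0.012,0,0,0,0.012,0,0,0,0.012,0,0,0,0.012,0,0,0,0.012,0,0,0,0.006,0,0,0,0,0,0,0,0,0,-0.035,0,0,0,-0.035,0,0,0,0,0.175,0,0,0,0.175,0,0,0,0.175,0,0,0,0.175,0,0,0,0.175,0,0,0,0.175,0,0,0,0.175,0,0,0,0.175,0,0,0,0.171])

```text
clock: 15.62
position: [473.7, -111.6, 94.2]
ee_rot: [0.064, 0.998, 0.0, -0.0]
contact_force: [0.2, 0.3, -0.1]
gripper_width: -0.0
grasp_force: 0.0
```

Emit:
arm_command(steps=[-0.015,0.037,0,0,-0.015,0.037,0,0,-0.015,0.037,0,0,-0.015,0.037,0,0,-0.014,0.037,0,0,0,0,0,0])

```text
clock: 16.38
position: [570.9, 65.2, 93.9]
ee_rot: [0.059, 0.998, 0.0, 0.0]
contact_force: [-0.1, -0.9, 0.6]
gripper_width: -0.1
grasp_force: 0.0
```

Run:
```python
from h import *
import cv2
st()
cv2.imwrite("pics/p7.png",cv2.resize(get_image("scene")[100:345,110:430,::-1],(800,600)))
```

```text
16.375 board [28.9 38.3] z 93.9 toolx 3.022990390809414 F [-0.1 -0.9  0.6] -0.14623553883634338
```

View pics/p7.png

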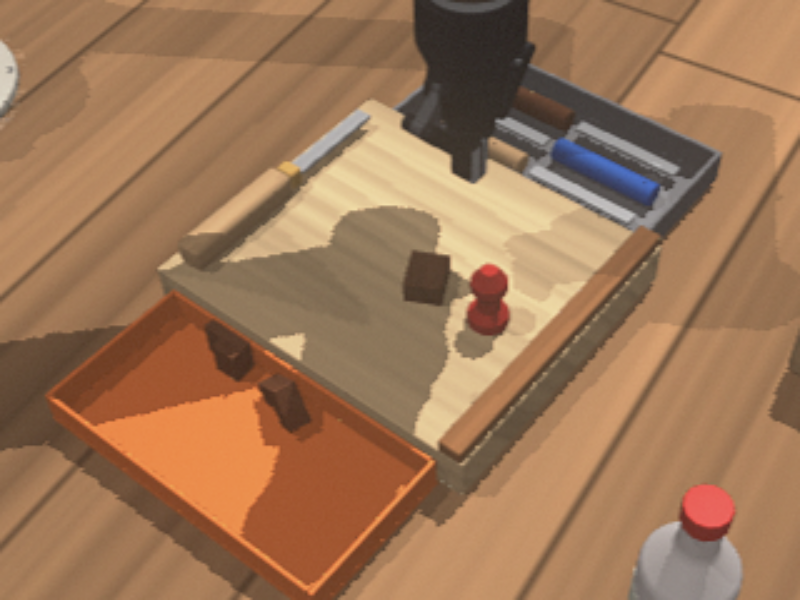

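Two offcuts are in the tray, at (230,350) and (285,400), and the last one is at (427,277). Lowering and pushing it.

Emit:
arm_command(steps=[0,0,0.03,0,0,0,0.03,0,0,0,0.0085,0,0,0,0,0,0,-0.012,0,0,0,-0.012,0,0,0,-0.012,0,0,0,-0.012,0,0,0,-0.012,0,0,0,-0.012,0,0,0,-0.012,0,0])

```text
clock: 17.8
position: [559.3, -21.6, 25.7]
ee_rot: [0.061, 0.998, 0.0, -0.0]
contact_force: [0.3, -0.3, 0.2]
gripper_width: 0.0
grasp_force: 0.4
```

Run:
```python
from h import *
import cv2
st()
cv2.imwrite("pics/p8.png",cv2.resize(get_image("scene")[100:345,110:430,::-1],(800,600)))
```

```text
17.8 board [ 28.  -49.2] z 25.7 toolx 3.0193402758005035 F [ 0.3 -0.3  0.2] 0.035370788106396656
```

View pics/p8.png

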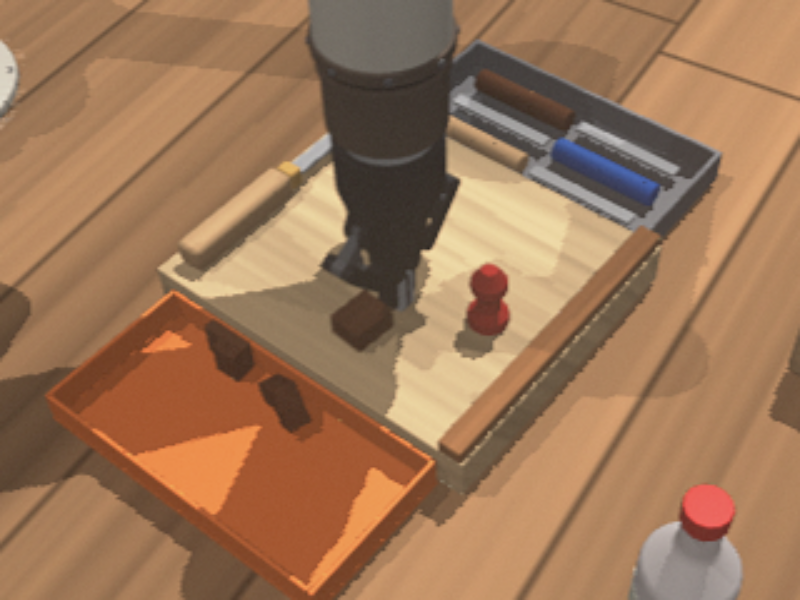

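The last offcut at (362,320) sits slightly on the near side of the fingers at (400,295). I'll back off, shift 7 mm towards the robot and push on; the finial is unmoved.

Emit:
arm_command(steps=[0,0.006,0,0,0.007,0,0,0,0,-0.01,0,0,0,-0.012,0,0,0,-0.012,0,0,0,-0.012,0,0,0,-0.012,0,0,0,-0.012,0,0,0,-0.012,0,0,0,-0.012,0,0,0,-0.012,0,0,0,0,0,0,0,0,-0.04,0,0,0,-0.04,0,0,0,-0.04,0,0,0,0,0])

```text
clock: 19.85
position: [542.4, -119.0, 149.1]
ee_rot: [0.061, 0.998, 0.0, 0.004]
contact_force: [0.1, -0.4, -1.0]
gripper_width: -0.2
grasp_force: 0.0
```

Run:
```python
from h import *
import cv2
st()
cv2.imwrite("pics/p9.png",cv2.resize(get_image("scene")[100:345,110:430,::-1],(800,600)))
```

```text
19.85 board [  23. -148.] z 149.1 toolx 3.0202174444279413 F [ 0.1 -0.4 -1. ] -0.18994603665663312
```

View pics/p9.png

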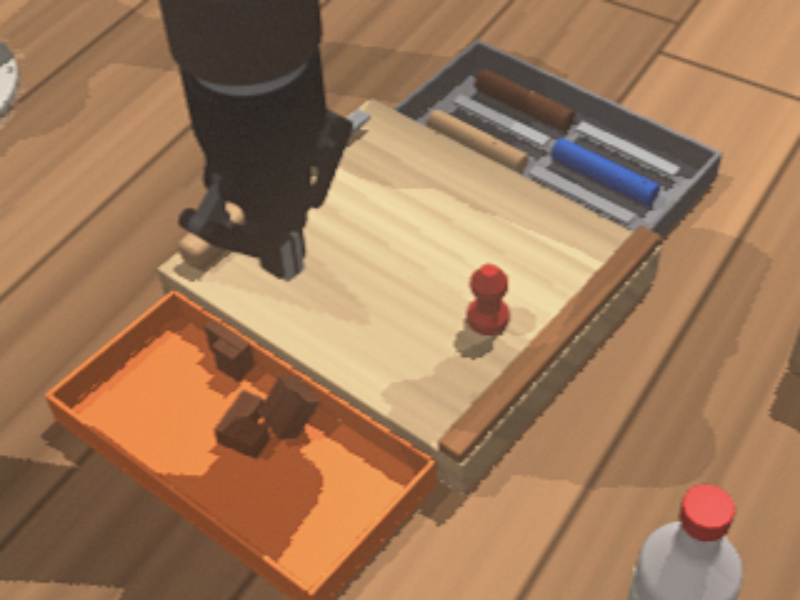

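All three offcuts are below the tray rim, at (230,355), (245,425) and (290,405). The finial is standing at (488,300) and the board is clear. Handing in.

```bash
python3 -c "
from bench import *
print(job_done())"
```

```text
the job is handed in; nothing more can be done
None
```

I pushed all three offcuts into the orange scrap tray without picking any up, left the finial standing and did not touch the chisel, and handed the job in at about 20 s; no verdict came back.

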